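# Open the objective case with the unmarked bolt and hold the lid up

### The job

Nothing shows which end of its travel locks the lid of the small grey case, so, before touching the bolt, take the lid by its bar handle and gently tug it up to feel whether it is caught. If it is caught, let the lid down and slide the bolt's knob right over to its other end; then swing the lid up by the handle to about 55 degrees and finish still holding it there, because it falls shut by itself. Do not wrench the lid against the bolt, and do not disturb the beaker or the dust cap standing near the case.

Things in the scene. Friction and masses are not known exactly. Their poses are not given: they have to be found in the camera images.
- case: Grey case screwed to the worktop, 140 (x) by 200 (y) mm, walls 70 mm high, closed by an aluminium lid; the origin is the centre of its underside, x points from the front (handle and bolt side) to the hinge side, y to the left as seen from the front, z up. On its front, at y -0.090 to -0.010, a latch housing 40 mm high juts out to x = -0.128; the bolt's black knob stands up out of its top.
- lid (a joint): Opening angle in rad of the aluminium lid, 144 by 202 by 10 mm: 0 shut, grows as the front edge rises, stop at 1.3. The hinge axis runs along the case's y through case point (0.074, 0, 0.072). Weight and a closing spring push it shut with about 2 to 4 N at the handle at every angle. When caught by the bolt, it still has play: it rises freely by about 0.04 rad (7 mm at the handle) and then stops hard; if not caught, it simply goes on rising.
- handle (a point): Middle of the round steel bar handle at the front of the lid, which is on the left half: bar 10 mm thick, along the case's y, 48 mm clear between its two end posts, 45 mm in front of the lid's edge, 189 mm from the hinge axis; the shut bar's centre is 76 mm above the worktop, in free air above and below. It can turn within a grip from above while the lid swings.
- bolt (a joint): Position of the bolt in m: 0 at the right end (the case's -y), 0.030 at the left end (+y). It stays where it is left (about 2 N of friction). It starts at the right end, within 3 mm. If the lid is caught at the start, the bolt pushed fully to the left end frees it; if the lid is free at the start, moving the bolt may lock it. Which of the two holds differs from start to start and cannot be seen. Leave the lid fully down while sliding.
- knob (a point): A point on the upright centre line of the bolt's black knob, 12 mm below its top and 72 mm above the worktop; grip here. The knob is 16 mm (case x) by 12 mm (case y), from 44 to 84 mm above the worktop, and slides along the case's y on the latch housing, whose top is 42 mm high there; 37 mm are free between knob and lid.
- beaker: Small clear beaker, 45 mm wide, 57 mm high, standing to the right of the case; origin at the centre of its underside.
- dust_cap: Flat black dust cap, 41 mm wide, 16 mm high, lying by the front left corner of the case; origin at the centre of its underside.
Not all that is in view belongs to the job. Leave any green look-alike of the beaker alone.

How it is judged:
By the outcome, as a careful person would: the job done as asked, in the order asked, and still so for the second after the job is handed in, while the arm keeps its last pose, push and grip.
It also fails if it takes over 58 s, if anything falls off the work surface, if the arm or the gripper's body presses on something with over 40 N, if the wrist force passes 120 N, or if a joint passes its speed limit or range.

### The arm

A 7-joint arm with a two-finger parallel gripper is mounted at the origin on a cart in front of the work surface, level with it; the furniture and walls round the work are solid. World frame = base frame: x ahead of the robot, y to its left, z up, the work surface at z = 0. Lengths are in m, angles in rad, forces in N, time in s.
With the tool pointing down it reaches from about 0.425 to 0.925 m from the base axis. Payload 6.8 kg.
Tool frame: the origin (TCP) lies midway between the tips of the shut fingers; the grasp point (between the pads) lies 19 mm behind it; z points along the fingers, y is the line along which they close (so a half turn about z gives the same grasp; the last joint's range is limited). The gripper opens to 85 mm and grips with 20 to 120 N. Pads are 22 mm wide; open, the fingers measure 114 mm over their backs; the gripper's body (76 mm by 85 mm) begins 54 mm behind the grasp point. The pads swing forward as they close: fully open they stand 13 mm farther back than shut.
Start: joints at [1.068, 0.477, 0.022, 1.555, -0.011, 1.109, -0.083], TCP at [0.26, -0.623, 0.231] pointing down, gripper open.
Joint ranges: [-2.96, 2.96], [-0.34, 2.1], [-1.41, 1.46], [0.24, 2.44], [-1.37, 4.51], [0.17, 1.92], [-2.96, 2.96]. Speed limits (rad/s): [2.39, 2.39, 3.14, 3.14, 3.14, 3.14, 3.14].

### API

Orientations are given as a unit quaternion [w, x, y, z].
In Python, from station import readout, imaging, hand_in gives the robot as it stands.
- The arm moves only by the tool drive_tool, never from a script. Its argument "series" is a list of rows, each a list of 5 numbers: the shift along the tool's x, y, z in cm, then the turn about the tool's z in degrees, then the closure, from -1 (fully open) to 1 (shut). A call has 1 to 8 rows; each row shifts and turns the commanded pose from where the row before left it, along the tool's axes as they then stand; what a row does not reach is not made up. A row lasts 1/10 s, in which the tool goes at most 50 mm and 8.59 degrees, less where a joint would pass 70% of its speed; a pose out of reach is approached as far as the arm can. A call with a gripper value outside its range is refused whole. The fingers move at their own pace and stop on an object; "squeeze" is the grip in N (left out, the last holds). Time passes only in rows, so rows that do not move let the fingers close. It gives the time, the measured TCP pose, the force, the opening and the grip force at its end, in the units of the state.
- readout.get_obs(): the state, without advancing time (a new reading comes with each control period).
- imaging.read_camera(name): name is "side" or "top"; returns the picture (384x512x3 uint8, red, green, blue); there is no depth.
- imaging.camera_model(name): a dict with "vfov" (degrees; the focal length in pixels is half the picture's height over the tangent of half this angle, whatever the lens; pixels are square), "cx", "cy" (the principal point, pixels), "xyz" and "orientation" of the camera in the world. Camera axes: x right, y down, z forward; pixel columns grow to the right and rows downward; lengths in m; the calibration is good to about 2 mm. A picture is of the moment at which its call begins. camera_model takes no time and is no camera call.
- hand_in(): hands the job in; it is judged then, once.
Trained networks look in the newest picture that a camera, given by its name, has taken for a name from the list of things; names that differ only in an ending like _2 or _b are one class to them, and where a whole thing is asked for, a point or a joint stands for the part that bears it (a point fixed in the world has none). Each returns a list of dicts, best first, with "conf" (0 to 1); they miss things now and then, are a little off and sometimes report something else, mostly with a low value. They report only what shows in the picture. A call takes as long as a camera call. They do not tell look-alikes from the thing itself.
- imaging.cut_out(thing, camera): "mask" (384x512 bool, what is visible of it) and "centre" ([column, row] in pixels, amid what is visible of it).
The state is a dict: "t": time; "q": joint angles; "joint_vel": joint speeds; "joint_torque": joint torques, N m; "eef_pos": TCP position; "tool_rot": TCP orientation; "contact_force": force on the tool from outside, world axes, zero at the start; "torque": the same for the moment, N m; "gripper_width": opening from 0.0 (shut) to 1.0 (fully open); "grasp_force": force on a finger pad.
Only numpy, scipy, OpenCV 4.12 (cv2) and the standard library are available. Lean on these libraries where they do the work, as an engineer would, in place of code of your own. Each camera call takes 0.05 s, during which the arm holds its last target. There are 200 camera calls.

## Working session

There is one attempt and no reset: what is moved stays moved. The work goes in short steps, Python scripts to look and compute and a tool call to move; the robot and the scene stay as the last step left them, time stands still between calls to the robot, and variables do not carry over. Pictures are saved under pics/ and viewed, at most 10 in all, crops included, and the job is handed in when it is done.

Besides the shell and the picture viewer there is one more tool, called after "Emit:" as name(argument=value, ...), one argument or row to a line, values as JSON. drive_tool: Moves the arm, as the interface text tells. Its arguments: {"type":"object","properties":{"series":{"type":"array"},"squeeze":{"type":"number"}},"required":["series"]}

```bash
mkdir -p pics
cat > h.py <<'E'
import numpy as np, cv2
from station import readout, imaging
from scipy.spatial.transform import Rotation as R
def rot(q): return R.from_quat([q[1],q[2],q[3],q[0]])
def cam(n):
    m=imaging.camera_model(n); f=192/np.tan(np.radians(m['vfov'])/2)
    return m,f,np.array(m['xyz']),rot(m['orientation'])
def ray_z(n,px,z):
    m,f,c,r=cam(n); d=r.apply([(px[0]-m['cx'])/f,(px[1]-m['cy'])/f,1]); return c+d*(z-c[2])/d[2]
def proj(n,p):
    m,f,c,r=cam(n); v=r.inv().apply(np.array(p)-c); return v[...,:2]/v[...,2:]*f+[m['cx'],m['cy']]
E
python3 - <<'E'
from h import *
for n in('side','top'):
    cv2.imwrite(f'pics/{n}0.png',imaging.read_camera(n)[:,:,::-1]); print(n,imaging.camera_model(n))
    for t,z in(('case',.07),('lid',.077),('handle',.076),('knob',.084),('beaker',.03),('dust_cap',.016)):
        for o in imaging.cut_out(t,n)[:3]:
            print(t,round(o['conf'],2),np.round(o['centre']),o['mask'].sum(),ray_z(n,o['centre'],z).round(3))
print(readout.get_obs())
E
```

```text
side {'vfov': 57.1946067587741, 'cx': 252.79365071573255, 'cy': 191.8487093119451, 'xyz': array([ 0.41811462, -1.03759379,  0.67411853]), 'orientation': array([-0.38371856,  0.91517631, -0.1149697 ,  0.04465831])}
case 0.81 [266. 190.] 5264 [ 0.597 -0.443  0.07 ]
lid 0.6 [268. 179.] 3486 [ 0.612 -0.413  0.077]
handle 0.77 [268. 181.] 3393 [ 0.609 -0.42   0.076]
knob 0.41 [223. 200.] 109 [ 0.486 -0.464  0.084]
beaker 0.91 [253. 262.] 521 [ 0.522 -0.611  0.03 ]
beaker 0.9 [243. 228.] 450 [ 0.523 -0.513  0.03 ]
beaker 0.69 [247. 295.] 556 [ 0.49  -0.686  0.03 ]
top {'vfov': 49.39136875685838, 'cx': 255.1433869749819, 'cy': 189.2117498351623, 'xyz': array([ 0.46224049, -0.44392455,  0.90251498]), 'orientation': array([ 0.03581704, -0.70421243,  0.70760146, -0.04584943])}
case 0.93 [234. 169.] 8637 [ 0.601 -0.414  0.07 ]
lid 0.86 [229. 163.] 7655 [ 0.611 -0.404  0.077]
handle 0.83 [228. 160.] 7627 [ 0.618 -0.402  0.076]
knob 0.67 [246. 228.] 81 [ 0.482 -0.438  0.084]
beaker 0.91 [327. 208.] 426 [ 0.522 -0.608  0.03 ]
beaker 0.6 [366. 222.] 480 [ 0.494 -0.688  0.03 ]
beaker 0.55 [285. 204.] 418 [ 0.532 -0.519  0.03 ]
dust_cap 0.77 [154. 188.] 309 [ 0.569 -0.24   0.016]
{'t': 0.7, 'q': array([ 1.06790224,  0.47695909,  0.02238551,  1.555406  , -0.01150728,
        1.1092845 , -0.08309725]), 'joint_vel': array([-1.94520859e-04,  1.08616502e-03, -1.09761772e-03,  6.91489539e-05,
       -3.37238407e-04,  1.00132650e-04, -3.35423030e-04]), 'joint_torque': array([-7.22428977e-04, -5.96159399e+01,  1.60632815e+00, -2.81496567e+01,
        1.26599052e-02,  1.50519194e-03, -2.50014222e-05]), 'eef_pos': array([ 0.25964173, -0.62308758,  0.23133254]), 'tool_rot': array([3.05258413e-05, 9.80581246e-01, 1.96113282e-01, 2.31823851e-05]), 'contact_force': array([-0.17329231,  0.09891022, -0.49602519]), 'torque': array([ 0.02512731, -0.00750266, -0.03105194]), 'grasp_force': 0.0, 'gripper_width': 1.0000108346985719}
```

View pics/top0.png

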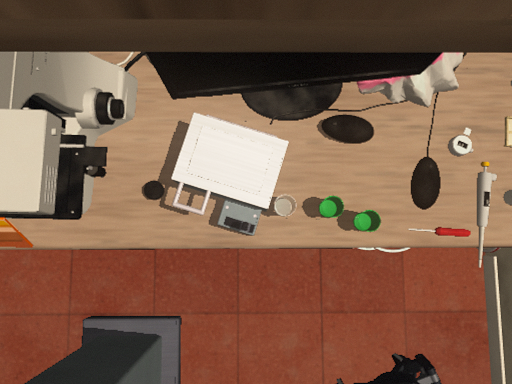

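View pics/side0.png

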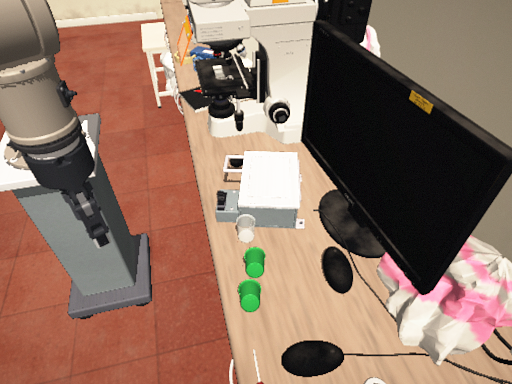

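The top view shows the case with its lid corners near (196,114), (288,147), (268,207) and (173,178). The handle is at about (192,200), the knob about (240,222), the clear beaker (285,205) and the cap (153,189). There are two green look-alikes to the right. I'll zoom in to fit the pose.

Run:
```python
from h import *
im=cv2.imread('pics/top0.png')
from scipy.optimize import least_squares
g=cv2.cvtColor(im,cv2.COLOR_BGR2GRAY)
m=((g>170)*255).astype(np.uint8); m[:, :150]=0; m[:,300:]=0; m[:100]=0; m[240:]=0
m=cv2.morphologyEx(m,cv2.MORPH_CLOSE,np.ones((5,5),np.uint8))
m=cv2.morphologyEx(m,cv2.MORPH_OPEN,np.ones((15,15),np.uint8))
c=max(cv2.findContours(m,0,1)[0],key=cv2.contourArea); r=cv2.minAreaRect(c); b=cv2.boxPoints(r); print(r,b)
def P(p,pts):
    x,y,a=p; pts=np.array(pts,float); R_=np.array([[np.cos(a),-np.sin(a)],[np.sin(a),np.cos(a)]])
    return np.c_[pts[:,:2]@R_.T+[x,y],pts[:,2]]
L=[[sx,sy,.08] for sx,sy in((.074,.101),(.074,-.101),(-.07,-.101),(-.07,.101))]
def res(p):
    q=proj('top',P(p,L)); return np.concatenate([q[i]-b[np.argmin(((b-q[i])**2).sum(1))] for i in range(4)])
s=least_squares(res,[.605,-.41,-.33]); p=s.x; print(p.round(4),np.degrees(p[2]),s.fun.round(1)); np.save('pose.npy',p)
K=[[-.115,.05,.076],[-.105,-.05,.084],[-.128,-.09,.04],[-.128,-.01,.04],[-.115,.026,.076],[-.115,.074,.076]]
K=P(p,K);print(K.round(4))
for n in('top','side'):
    img=cv2.imread(f'pics/{n}0.png'); x0,y0=(140,100) if n=='top' else (190,140)
    z=cv2.resize(img[y0:y0+145,x0:x0+165],None,fx=4.8,fy=4.1,interpolation=cv2.INTER_CUBIC)
    z=cv2.resize(img[y0:y0+145,x0:x0+165],None,fx=4,fy=4,interpolation=cv2.INTER_CUBIC)
    for q in proj(n,np.r_[P(p,L),K]): cv2.circle(z,tuple(int(v) for v in (q-[x0,y0]+.5)*4),3,(0,0,255),-1)
    cv2.imwrite(f'pics/{n}z.png',z)
```

```text
((230.0450439453125, 160.41053771972656), (101.6978530883789, 74.00100708007812), 17.2414608001709) [[170.51414 180.6768 ]
 [192.44798 110.0011 ]
 [289.57593 140.14427]
 [267.6421  210.81998]]
[ 0.6146 -0.4054 -0.3038] -17.40377236464264 [ 0.6  2.  -0.9  0.9  0.3 -1.5 -0.  -1.3]
[[ 0.5198 -0.3233  0.076 ]
 [ 0.4994 -0.4217  0.084 ]
 [ 0.4655 -0.453   0.04  ]
 [ 0.4895 -0.3767  0.04  ]
 [ 0.5126 -0.3462  0.076 ]
 [ 0.527  -0.3004  0.076 ]]
```

View pics/topz.png

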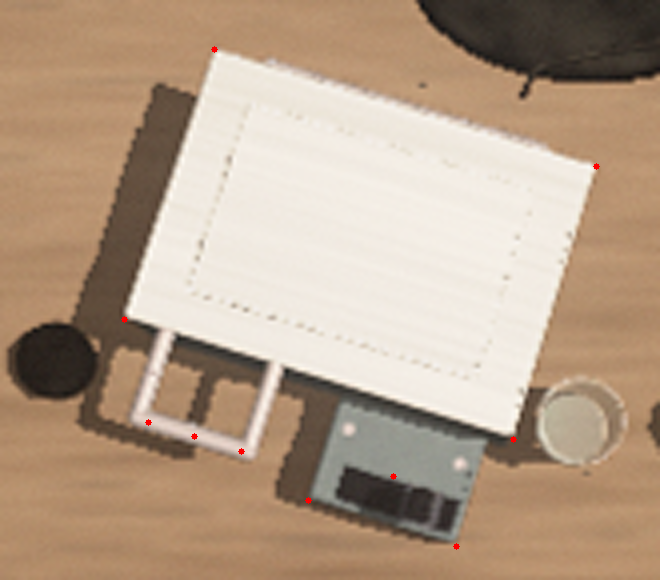

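View pics/sidez.png

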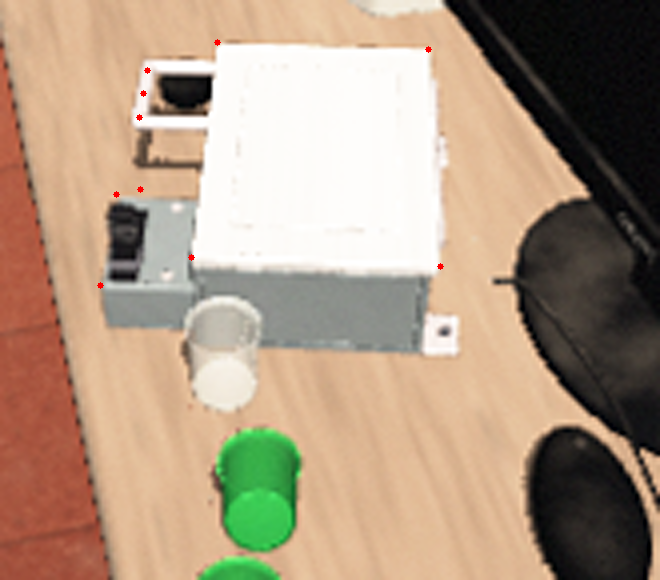

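The projected lid, bar and housing points land on their edges in both crops. The knob sits near the right end of its slot, at crop (420,505), which is about (245,226) in the full top picture. Next I'll get the targets in tool axes and locate the monitor.

```bash
cat >> h.py <<'E'
p=np.load('pose.npy') if __import__('os').path.exists('pose.npy') else None
def w(l):
    c,s=np.cos(p[2]),np.sin(p[2]); return np.array([p[0]+c*l[0]-s*l[1],p[1]+s*l[0]+c*l[1],l[2]])
def loc(x):
    c,s=np.cos(p[2]),np.sin(p[2]); d=np.array(x)[:2]-p[:2]; return np.array([c*d[0]+s*d[1],-s*d[0]+c*d[1],x[2]])
def go(l,ang=None):
    "shift in tool axes (cm) from measured TCP to local case point"
    o=readout.get_obs(); r=rot(o['tool_rot']); ty=r.apply([0,1,0]); yaw=np.degrees(np.arctan2(ty[1],ty[0])-p[2])
    print('to',l,'tool cm',(r.inv().apply(w(l)-o['eef_pos'])*100).round(2),'| local',loc(o['eef_pos']).round(4),'tool y in case deg',yaw.round(2),'q',o['q'].round(2),'F',o['contact_force'].round(1),'t',o['t'])
E
python3 - <<'E'
from h import *
def tri(a,b):
    A=[];B=[]
    for n,px in(('top',a),('side',b)):
        m,f,c,r=cam(n); d=r.apply([(px[0]-m['cx'])/f,(px[1]-m['cy'])/f,1]); d/=np.linalg.norm(d); M=np.eye(3)-np.outer(d,d); A.append(M);B.append(M@c)
    return np.linalg.lstsq(np.vstack(A),np.hstack(B),rcond=None)[0]
print('monitor',tri((175,97),(302,130)),tri((437,70),(432,283)),tri((150,55),(315,20)))
k=tri((245,226),(190+125/4,140+215/4));print('knob',k,loc(k), loc(ray_z('top',(245,226),.084)))
print('bar',loc(ray_z('top',(140+193/4,100+437/4),.081)),'beaker',loc(ray_z('top',(140+575/4,100+428/4),.0)),'cap',loc(ray_z('top',(154,189),.016)))
go([-.115,.05,.15])
E
```

```text
monitor [ 0.73301018 -0.30341329  0.12831345] [ 0.78124918 -0.8041071   0.14462938] [ 0.70691523 -0.3269589   0.41171731]
knob [ 0.48645803 -0.43564887  0.07693517] [-0.11323017 -0.0671609   0.07693517] [-0.11465911 -0.06756432  0.084     ]
bar [-0.1160544   0.04880702  0.081     ] beaker [-0.04879033 -0.13414912  0.        ] cap [-0.09504698  0.14221767  0.016     ]
to [-0.115, 0.05, 0.15] tool cm [ 35.54 -17.66   8.13] | local [-0.2736 -0.3139  0.2313] tool y in case deg -49.98 q [ 1.07  0.48  0.02  1.56 -0.01  1.11 -0.08] F [-0.2  0.1 -0.5] t 0.7
```

Emit:
drive_tool(
  series=[
    [0,0,0,-8.5,0.1],
    [0,0,0,-8.5,0.1],
    [0,0,0,-8.5,0.1],
    [0,0,0,-8.5,0.1],
    [0,0,0,-8.5,0.1],
    [0,0,0,-7.5,0.1],
  ],
  squeeze=40,
)

```text
t: 1.3
eef_pos: [0.2596, -0.6231, 0.2313]
tool_rot: [0.0, 0.804, 0.594, -0.0]
contact_force: [-0.4, 0.4, 0.4]
gripper_width: 0.452
grasp_force: 0.0
```

```bash
python3 -c "
from h import *
go([-.115,.05,.15])"
```

```text
to [-0.115, 0.05, 0.15] tool cm [36.29 16.09  8.13] | local [-0.2737 -0.3139  0.2313] tool y in case deg 0.35 q [ 1.2   0.48 -0.16  1.54  0.08  1.12  0.72] F [-0.4  0.4  0.4] t 1.3
```

Emit:
drive_tool(
  series=[
    [2,0.9,0,0,0.1],
    [4,1.8,0,0,0.1],
    [4.5,2,0,0,0.1],
    [4.5,2,0,0,0.1],
    [4.5,2,0,0,0.1],
    [4.5,2,0,0,0.1],
    [4.5,2,0,0,0.1],
    [4,1.8,0,0,0.1],
  ],
)

```text
t: 2.1
eef_pos: [0.4967, -0.354, 0.2316]
tool_rot: [0.0, 0.806, 0.593, 0.0]
contact_force: [0.7, 0.4, 0.3]
gripper_width: 0.45
grasp_force: 0.0
```

Emit:
drive_tool(
  series=[
    [2.5,1.1,2,0,0.1],
    [1.3,0.5,3,0,0.1],
    [0,0,3,0,0.1],
    [0,0,0,0,0.1],
    [0,0,0,0,0.1],
  ],
)

```text
t: 2.6
eef_pos: [0.5215, -0.3252, 0.1516]
tool_rot: [-0.0, 0.806, 0.592, -0.0]
contact_force: [0.4, -0.3, 0.2]
gripper_width: 0.448
grasp_force: 0.0
```

```bash
python3 -c "
from h import *
im=imaging.read_camera('top');cv2.imwrite('pics/t1.png',cv2.resize(im[90:260,120:320,::-1],None,fx=3.5,fy=3.5))
im=imaging.read_camera('side');cv2.imwrite('pics/s1.png',im[:,:,::-1])
go([-.115,.05,.057])"
```

```text
to [-0.115, 0.05, 0.057] tool cm [ 0.18 -0.36  9.62] | local [-0.1117  0.0483  0.1532] tool y in case deg -0.05 q [ 0.67  0.48 -0.28  1.76  0.16  0.92  0.02] F [ 0.2 -0.3  0.4] t 2.7
```

View pics/s1.png

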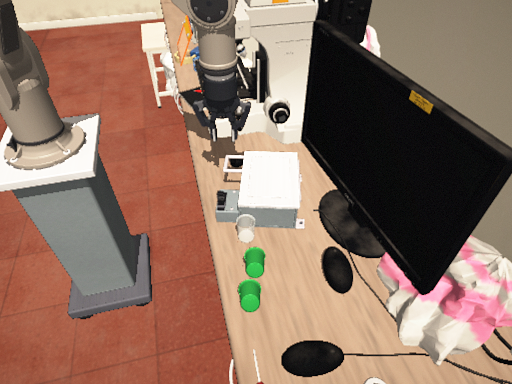

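The side picture shows the open gripper hanging above the handle at about (225,130), clear of everything. I'm descending onto the bar and will then close.

Emit:
drive_tool(
  series=[
    [0.2,-0.3,2,0,0.1],
    [0,0,3,0,0.1],
    [0,0,2.5,0,0.1],
    [0,0,1.2,0,0.1],
    [0,0,0.7,0,0.1],
    [0,0,0,0,0.1],
  ],
)

```text
t: 3.3
eef_pos: [0.5197, -0.3223, 0.0577]
tool_rot: [0.0, 0.806, 0.592, 0.0]
contact_force: [0.4, 0.0, -0.4]
gripper_width: 0.449
grasp_force: 0.0
```

```bash
python3 -c "
from h import *
go([-.115,.05,.057])
im=imaging.read_camera('side');cv2.imwrite('pics/s2.png',cv2.resize(im[90:240,180:320,::-1],None,fx=4,fy=4,interpolation=2))"
```

```text
to [-0.115, 0.05, 0.057] tool cm [-0.09  0.04  0.07] | local [-0.1154  0.0509  0.0577] tool y in case deg -0.0 q [ 0.64  0.59 -0.26  1.83  0.21  0.75 -0.03] F [ 0.4  0.  -0.4] t 3.3
```

View pics/s2.png

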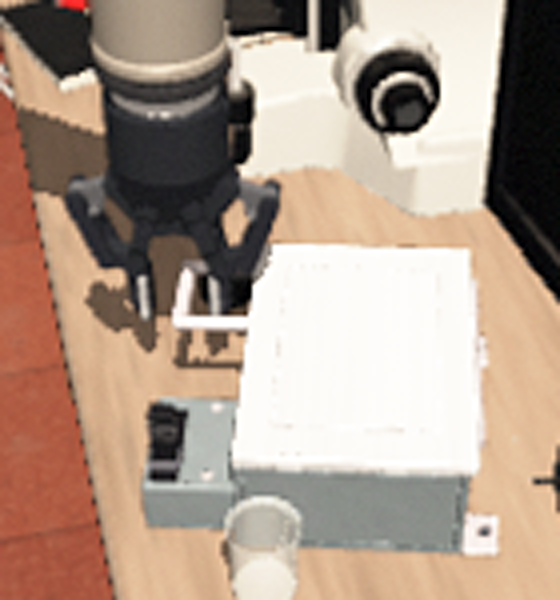

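The fingers straddle the bar, with the front finger at crop (145,295), the rear one at (215,295) and the bar between them at (185,295). I'm closing on it.

Emit:
drive_tool(
  series=[
    [0,0,0,0,0.6],
    [0,0,0,0,1],
    [0,0,0,0,1],
    [0,0,0,0,1],
    [0,0,0,0,1],
  ],
  squeeze=40,
)

```text
t: 3.85
eef_pos: [0.5215, -0.3228, 0.0585]
tool_rot: [0.002, 0.806, 0.592, 0.001]
contact_force: [4.0, -3.2, 0.3]
gripper_width: 0.1
grasp_force: 39.0
```

Emit:
drive_tool(
  series=[
    [0,0,-0.1,0,1],
    [0,0,-0.1,0,1],
    [0,0,-0.1,0,1],
    [0,0,0,0,1],
  ],
)

```text
t: 4.25
eef_pos: [0.5216, -0.3228, 0.0612]
tool_rot: [0.002, 0.806, 0.592, 0.001]
contact_force: [6.8, -2.7, -2.9]
gripper_width: 0.099
grasp_force: 38.9
```

Emit:
drive_tool(
  series=[
    [0,0,-0.1,0,1],
    [0,0,-0.1,0,1],
    [0,0,-0.1,0,1],
    [0,0,0,0,1],
  ],
)

```text
t: 4.65
eef_pos: [0.5217, -0.3228, 0.0642]
tool_rot: [0.002, 0.806, 0.592, 0.001]
contact_force: [6.3, -3.9, -3.1]
gripper_width: 0.101
grasp_force: 38.9
```

Emit:
drive_tool(
  series=[
    [0,0.15,-0.1,0,1],
    [0,0,0,0,1],
  ],
)

```text
t: 4.85
eef_pos: [0.5216, -0.3228, 0.0646]
tool_rot: [0.001, 0.806, 0.592, 0.0]
contact_force: [4.2, -3.4, -3.0]
gripper_width: 0.099
grasp_force: 39.0
```

Emit:
drive_tool(
  series=[
    [0,0,-0.1,0,1],
    [0,0,0,0,1],
  ],
)

```text
t: 5.05
eef_pos: [0.5217, -0.3228, 0.0656]
tool_rot: [0.001, 0.806, 0.592, 0.0]
contact_force: [6.0, -3.2, -3.8]
gripper_width: 0.102
grasp_force: 39.0
```

Emit:
drive_tool(
  series=[
    [0,0,-0.1,0,1],
    [0,0,0,0,1],
  ],
)

```text
t: 5.25
eef_pos: [0.5218, -0.3228, 0.0664]
tool_rot: [0.001, 0.806, 0.592, 0.001]
contact_force: [6.0, -2.6, -6.3]
gripper_width: 0.103
grasp_force: 38.9
```

Emit:
drive_tool(
  series=[
    [0,0,-0.1,0,1],
    [0,0,0,0,1],
  ],
)

```text
t: 5.45
eef_pos: [0.5218, -0.3228, 0.0669]
tool_rot: [0.001, 0.806, 0.592, 0.001]
contact_force: [7.7, -5.6, -10.7]
gripper_width: 0.1
grasp_force: 38.9
```

The force climbs steeply after about 8 mm, from 3 N to 11 N, while the tool stops rising, so the lid is caught. I'm letting it down and releasing.

Emit:
drive_tool(
  series=[
    [0,0,0.3,0,1],
    [0,0,0.3,0,1],
    [0,0,0.2,0,1],
    [0,0,0.2,0,1],
    [0,0,0,0,1],
    [0,0,0,0,1],
  ],
)

```text
t: 6.05
eef_pos: [0.5215, -0.3228, 0.058]
tool_rot: [0.001, 0.806, 0.592, 0.0]
contact_force: [2.8, -2.3, 2.6]
gripper_width: 0.098
grasp_force: 40.2
```

Emit:
drive_tool(
  series=[
    [0,0,0,0,0.7],
    [0,0,0,0,0.3],
    [0,0,0,0,0.1],
    [0,0,0,0,0.1],
  ],
)

```text
t: 6.45
eef_pos: [0.52, -0.322, 0.0568]
tool_rot: [-0.001, 0.806, 0.592, -0.0]
contact_force: [-0.2, 0.1, 0.7]
gripper_width: 0.45
grasp_force: 0.0
```

Emit:
drive_tool(
  series=[
    [0,0,-1,0,0.1],
    [0,0,-3,0,0.1],
    [0,0,-4,0,0.1],
    [0,0,-2,0,0.1],
    [0,0,0,0,0.1],
  ],
)

```text
t: 6.95
eef_pos: [0.523, -0.3234, 0.1617]
tool_rot: [0.003, 0.806, 0.592, 0.001]
contact_force: [0.3, 0.8, 0.1]
gripper_width: 0.453
grasp_force: 0.0
```

```bash
python3 -c "
from h import *
go([-.1145,-.0675,.053])"
```

```text
to [-0.1145, -0.0675, 0.053] tool cm [-11.82  -0.33  10.88] | local [-0.112   0.0509  0.1617] tool y in case deg 0.01 q [ 0.67  0.46 -0.29  1.76  0.16  0.93  0.01] F [0.3 0.8 0.1] t 6.95
```

Emit:
drive_tool(
  series=[
    [-3.8,-0.1,0,0,0.1],
    [-4,-0.1,0,0,0.1],
    [-4,-0.1,0,0,0.1],
    [0,0,0,8.5,0.1],
    [0,0,0,8.5,0.1],
    [0,0,0,8.5,0.1],
    [0,0,0,8.5,0.1],
    [0,0,0,8.5,0.1],
  ],
)

```text
t: 7.75
eef_pos: [0.4821, -0.4337, 0.1565]
tool_rot: [-0.001, 0.966, 0.257, -0.001]
contact_force: [0.0, -0.3, 0.4]
gripper_width: 0.454
grasp_force: 0.0
```

Emit:
drive_tool(
  series=[
    [0,0,0,8.5,0.1],
    [0,0,0,8.5,0.1],
    [0,0,0,8.5,0.1],
    [0,0,0,8.5,0.1],
    [0,0,0,8.5,0.1],
    [0,0,0,5,0.1],
    [0,0,0,0,0.1],
    [0,0,0,0,0.1],
  ],
)

```text
t: 8.55
eef_pos: [0.4825, -0.4337, 0.1568]
tool_rot: [-0.0, 0.989, -0.15, -0.0]
contact_force: [0.2, 0.6, 0.3]
gripper_width: 0.451
grasp_force: 0.0
```

```bash
python3 -c "
from h import *
go([-.1145,-.0675,.053])
im=imaging.read_camera('top')
print([(o['conf'],o['centre']) for o in imaging.cut_out('knob','top')])"
```

```text
to [-0.1145, -0.0675, 0.053] tool cm [ 0.32  0.1  10.38] | local [-0.1176 -0.0665  0.1568] tool y in case deg -89.82 q [ 0.56  0.51  0.11  1.7  -0.07  0.94 -1.18] F [0.2 0.6 0.3] t 8.55
[(0.44, [221.7, 151.8])]
```

Emit:
drive_tool(
  series=[
    [0.35,0.1,2,0,0.1],
    [0,0,3,0,0.1],
    [0,0,3,0,0.1],
    [0,0,1.5,0,0.1],
    [0,0,0.8,0,0.1],
    [0,0,0,0,0.1],
  ],
)

```text
t: 9.25
eef_pos: [0.4855, -0.436, 0.0538]
tool_rot: [-0.0, 0.989, -0.151, -0.0]
contact_force: [0.2, 0.2, 0.2]
gripper_width: 0.449
grasp_force: 0.0
```

```bash
python3 -c "
from h import *
go([-.1145,-.0675,.053])
im=imaging.read_camera('side');cv2.imwrite('pics/s3.png',cv2.resize(im[110:260,180:320,::-1],None,fx=4,fy=4,interpolation=2))"
```

```text
to [-0.1145, -0.0675, 0.053] tool cm [-0.05 -0.03  0.08] | local [-0.114  -0.0678  0.0538] tool y in case deg -89.96 q [ 0.57  0.64  0.09  1.74 -0.08  0.76 -1.17] F [0.2 0.2 0.2] t 9.25
```

View pics/s3.png

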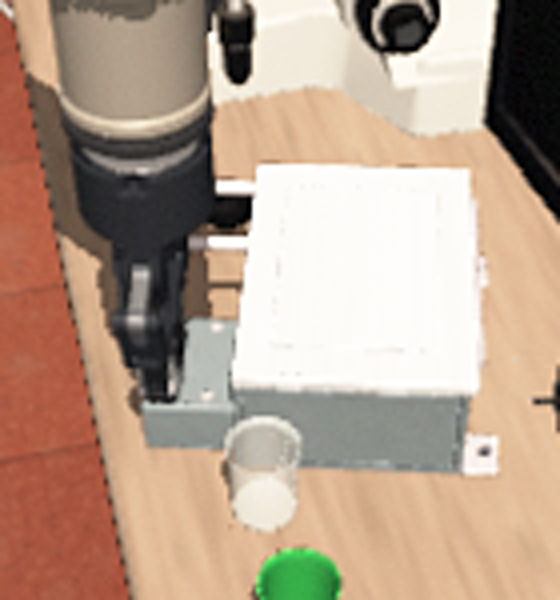

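The gripper straddles the knob, with its near finger at crop (155,370) above the housing, and the beaker at (262,470) is clear. I'm closing now; tool −y is case left.

Emit:
drive_tool(
  series=[
    [0,0,0,0,0.6],
    [0,0,0,0,1],
    [0,0,0,0,1],
    [0,0,0,0,1],
    [0,0,0,0,1],
  ],
)

```text
t: 9.8
eef_pos: [0.4867, -0.4366, 0.0558]
tool_rot: [0.0, 0.989, -0.151, 0.001]
contact_force: [-0.6, 0.9, 6.7]
gripper_width: 0.133
grasp_force: 42.0
```

Emit:
drive_tool(
  series=[
    [0,-0.4,0,0,1],
    [0,-0.5,0,0,1],
    [0,-0.5,0,0,1],
    [0,-0.5,0,0,1],
    [0,-0.5,0,0,1],
    [0,-0.3,0,0,1],
    [0,0,0,0,1],
  ],
)

```text
t: 10.5
eef_pos: [0.4948, -0.411, 0.0558]
tool_rot: [0.001, 0.989, -0.151, 0.001]
contact_force: [0.0, 0.3, 7.3]
gripper_width: 0.129
grasp_force: 42.1
```

```bash
python3 -c "
from h import *
go([-.1145,-.0375,.053])"
```

```text
to [-0.1145, -0.0375, 0.053] tool cm [-0.18 -0.36  0.28] | local [-0.1127 -0.0411  0.0558] tool y in case deg -89.97 q [ 0.53  0.62  0.09  1.77 -0.08  0.75 -1.21] F [0.  0.3 7.3] t 10.5
```

Emit:
drive_tool(
  series=[
    [0,-0.2,-0.2,0,1],
    [0,-0.1,0,0,1],
    [0,0,0,0,1],
  ],
)

```text
t: 10.8
eef_pos: [0.4953, -0.4088, 0.0559]
tool_rot: [0.001, 0.988, -0.151, 0.001]
contact_force: [3.4, -4.7, -7.8]
gripper_width: 0.134
grasp_force: 40.6
```

Emit:
drive_tool(
  series=[
    [0,-0.1,0,0,1],
    [0,-0.1,0,0,1],
    [0,0,0,0,1],
  ],
)

```text
t: 11.1
eef_pos: [0.4954, -0.4086, 0.056]
tool_rot: [0.002, 0.988, -0.152, 0.001]
contact_force: [4.1, -9.5, -9.8]
gripper_width: 0.13
grasp_force: 40.3
```

Emit:
drive_tool(
  series=[
    [0,-0.1,0,0,1],
    [0,-0.1,0,0,1],
    [0,0,0,0,1],
  ],
)

```text
t: 11.4
eef_pos: [0.4954, -0.4085, 0.056]
tool_rot: [0.003, 0.988, -0.152, 0.001]
contact_force: [3.2, -13.4, -12.8]
gripper_width: 0.132
grasp_force: 40.0
```

The bolt is hard against its left stop after 29.4 mm of travel. I'm relieving the push, releasing, and going back to the handle.

Emit:
drive_tool(
  series=[
    [0,0.2,0.1,0,1],
    [0,0,0,0,0.8],
    [0,0,0,0,0.4],
    [0,0,0,0,0.1],
    [0,0,0,0,0.1],
  ],
)

```text
t: 11.9
eef_pos: [0.4954, -0.4048, 0.0552]
tool_rot: [-0.0, 0.989, -0.151, -0.0]
contact_force: [-0.4, -0.0, 0.8]
gripper_width: 0.45
grasp_force: 0.0
```

Emit:
drive_tool(
  series=[
    [0,0,-1.5,0,0.1],
    [0,0,-3.5,0,0.1],
    [0,0,-3.5,0,0.1],
    [0,0,-1.5,0,0.1],
    [0,0,0,-8.5,0.1],
    [0,0,0,-8.5,0.1],
    [0,0,0,-8.5,0.1],
    [0,0,0,-8.5,0.1],
  ],
)

```text
t: 12.7
eef_pos: [0.4952, -0.4053, 0.1557]
tool_rot: [-0.0, 0.989, 0.148, -0.0]
contact_force: [0.5, -0.5, 0.1]
gripper_width: 0.448
grasp_force: 0.0
```

Emit:
drive_tool(
  series=[
    [0,0,0,-8.5,0.1],
    [0,0,0,-8.5,0.1],
    [0,0,0,-8.5,0.1],
    [0,0,0,-8.5,0.1],
    [0,0,0,-8.5,0.1],
    [0,0,0,-8.5,0.1],
    [0,0,0,-5,0.1],
    [0,0,0,0,0.1],
  ],
)

```text
t: 13.5
eef_pos: [0.4951, -0.4055, 0.1555]
tool_rot: [-0.0, 0.806, 0.592, 0.0]
contact_force: [-1.0, 1.1, -0.9]
gripper_width: 0.449
grasp_force: 0.0
```

```bash
python3 -c "
from h import *
go([-.1137,.0505,.058])
im=imaging.read_camera('side');cv2.imwrite('pics/s4.png',cv2.resize(im[110:260,180:320,::-1],None,fx=4,fy=4,interpolation=2))"
```

```text
to [-0.1137, 0.0505, 0.058] tool cm [8.63 0.04 9.75] | local [-0.114  -0.0358  0.1555] tool y in case deg 0.06 q [ 0.78  0.51 -0.26  1.7   0.15  0.95  0.16] F [-1.   1.1 -0.9] t 13.5
```

View pics/s4.png

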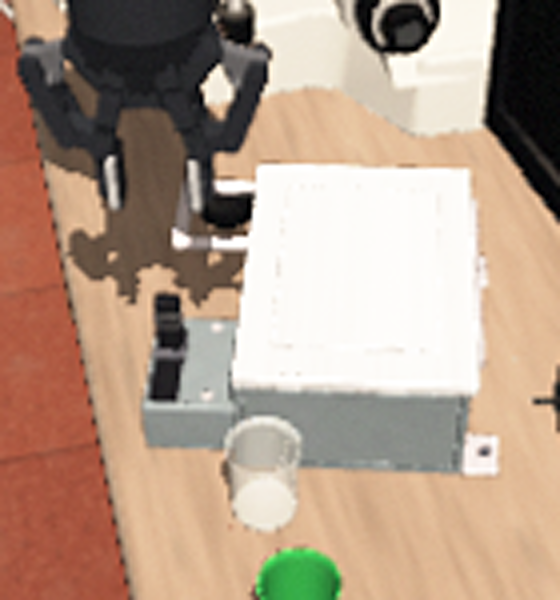

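The knob now stands at the left end at crop (168,320), and the beaker hasn't moved. I'm going back to the bar.

Emit:
drive_tool(
  series=[
    [2.6,0,0,0,0.1],
    [3.5,0,0,0,0.1],
    [2.5,0,0,0,0.1],
    [0,0,2,0,0.1],
    [0,0,3,0,0.1],
    [0,0,3,0,0.1],
    [0,0,1.7,0,0.1],
    [0,0,0,0,0.1],
  ],
)

```text
t: 14.35
eef_pos: [0.5192, -0.3224, 0.0558]
tool_rot: [-0.002, 0.806, 0.591, -0.001]
contact_force: [-0.3, 0.1, -0.5]
gripper_width: 0.452
grasp_force: 0.0
```

```bash
python3 -c "
from h import *
go([-.1137,.0505,.058])"
```

```text
to [-0.1137, 0.0505, 0.058] tool cm [-0.01  0.22 -0.22] | local [-0.1159  0.0506  0.0558] tool y in case deg -0.08 q [ 0.64  0.6  -0.25  1.83  0.2   0.75 -0.02] F [-0.3  0.1 -0.5] t 14.35
```

Emit:
drive_tool(
  series=[
    [0,0,0,0,0.6],
    [0,0,0,0,1],
    [0,0,0,0,1],
    [0,0,0,0,1],
    [0,0,-0.3,0,1],
    [0,0,-0.3,0,1],
    [0,0,-0.2,0,1],
    [0,0,0,0,1],
  ],
  squeeze=45,
)

```text
t: 15.15
eef_pos: [0.5215, -0.3237, 0.0666]
tool_rot: [0.0, 0.806, 0.592, 0.0]
contact_force: [1.2, -0.4, -3.1]
gripper_width: 0.098
grasp_force: 43.8
```

Emit:
drive_tool(
  series=[
    [0,0,-0.1,0,1],
    [0,0,-0.1,0,1],
    [0,0,-0.1,0,1],
    [0,0,-0.1,0,1],
    [0,0,0,0,1],
  ],
)

```text
t: 15.65
eef_pos: [0.5217, -0.3238, 0.0706]
tool_rot: [0.001, 0.806, 0.592, 0.0]
contact_force: [3.8, -2.0, -3.8]
gripper_width: 0.097
grasp_force: 43.8
```

Run:
```python
from h import *
go([-.1137,.0505,.058])
o=readout.get_obs();l=loc(o['eef_pos'])
r,a0=.189,np.arctan2(.004,.189)
# TCP offset so that grasp = bar centre, taken at shut: (-.1137,.058)
for d in (5,10,15,20,25,30,35,40,45,50,55):
    a=a0+np.radians(d); x=-.1137+.189*1.0002*(np.cos(a0)-np.cos(a)); z=.058+.189*(np.sin(a)-np.sin(a0)); print(d,x.round(4),z.round(4), w([x,.0505,z]).round(4))
```

```text
to [-0.1137, 0.0505, 0.058] tool cm [ 0.04 -0.06  1.26] | local [-0.1131  0.0501  0.0706] tool y in case deg 0.02 q [ 0.64  0.58 -0.25  1.82  0.2   0.77 -0.02] F [ 3.8 -2.  -3.8] t 15.65
5 -0.1126 0.0745 [ 0.5222 -0.3236  0.0745]
10 -0.1101 0.0908 [ 0.5246 -0.3243  0.0908]
15 -0.1062 0.1068 [ 0.5283 -0.3255  0.1068]
20 -0.1009 0.1224 [ 0.5334 -0.3271  0.1224]
25 -0.0943 0.1375 [ 0.5397 -0.329   0.1375]
30 -0.0864 0.1519 [ 0.5473 -0.3314  0.1519]
35 -0.0772 0.1657 [ 0.556  -0.3341  0.1657]
40 -0.0669 0.1785 [ 0.5658 -0.3372  0.1785]
45 -0.0555 0.1904 [ 0.5767 -0.3406  0.1904]
50 -0.0431 0.2013 [ 0.5885 -0.3443  0.2013]
55 -0.0298 0.2111 [ 0.6012 -0.3483  0.2111]
```

The lid rises past the old catch point with only its 3–4 N weight, so it is free. I'm swinging it up along the arc.

Emit:
drive_tool(
  series=[
    [0,0.05,-0.4,0,1],
    [0,0.12,-0.8,0,1],
    [0,0.13,-0.8,0,1],
    [0,0.2,-0.8,0,1],
    [0,0.2,-0.8,0,1],
    [0,0.25,-0.8,0,1],
    [0,0.28,-0.76,0,1],
    [0,0,0,0,1],
  ],
)

```text
t: 16.45
eef_pos: [0.5322, -0.3271, 0.1227]
tool_rot: [-0.001, 0.806, 0.592, -0.001]
contact_force: [-2.8, -1.3, -1.8]
gripper_width: 0.098
grasp_force: 43.8
```

Emit:
drive_tool(
  series=[
    [0,0.33,-0.75,0,1],
    [0,0.33,-0.75,0,1],
    [0,0.4,-0.73,0,1],
    [0,0.4,-0.72,0,1],
    [0,0.45,-0.69,0,1],
    [0,0.46,-0.68,0,1],
    [0,0,0,0,1],
  ],
)

```text
t: 17.15
eef_pos: [0.553, -0.3337, 0.1659]
tool_rot: [-0.002, 0.806, 0.592, -0.002]
contact_force: [-11.0, 3.6, 2.9]
gripper_width: 0.094
grasp_force: 44.0
```

```bash
python3 -c "
from h import *
go([-.0772,.0505,.1657])"
```

```text
to [-0.0772, 0.0505, 0.1657] tool cm [0.05 0.31 0.01] | local [-0.0803  0.05    0.1659] tool y in case deg -0.0 q [ 0.64  0.51 -0.27  1.67  0.16  0.99  0.01] F [-11.    3.6   2.9] t 17.15
```

Emit:
drive_tool(
  series=[
    [0,0.25,-0.75,0,1],
    [0,0.4,-0.7,0,1],
    [0,0.5,-0.65,0,1],
    [0,0.5,-0.62,0,1],
    [0,0,0,0,1],
  ],
)

```text
t: 17.65
eef_pos: [0.5739, -0.3402, 0.1935]
tool_rot: [0.002, 0.806, 0.592, 0.001]
contact_force: [4.8, -4.8, -10.4]
gripper_width: 0.093
grasp_force: 43.9
```

```bash
python3 -c "
from h import *
go([-.0555,.0505,.1904])"
```

```text
to [-0.0555, 0.0505, 0.1904] tool cm [0.05 0.28 0.31] | local [-0.0583  0.05    0.1935] tool y in case deg 0.03 q [ 0.63  0.51 -0.27  1.6   0.15  1.05  0.02] F [  4.8  -4.8 -10.4] t 17.65
```

Emit:
drive_tool(
  series=[
    [0,0.65,-0.48,0,1],
    [0,0.65,-0.48,0,1],
    [0,0.65,-0.46,0,1],
    [0,0.65,-0.45,0,1],
    [0,0,0,0,1],
    [0,0,0,0,1],
  ],
)

```text
t: 18.25
eef_pos: [0.5953, -0.347, 0.2132]
tool_rot: [-0.001, 0.806, 0.592, -0.001]
contact_force: [-8.4, 2.1, 3.9]
gripper_width: 0.089
grasp_force: 45.2
```

Run:
```python
from h import *
go([-.0298,.0505,.2111])
l=loc(readout.get_obs()['eef_pos']); print('angle',np.degrees(np.arctan2(l[2]+.018-.072,.0753-l[0]))-1.2, np.hypot(l[2]+.018-.072,.0753-l[0]))
im=imaging.read_camera('side');cv2.imwrite('pics/s5.png',cv2.resize(im[40:260,160:340,::-1],None,fx=2.7,fy=2.7,interpolation=2))
```

```text
to [-0.0298, 0.0505, 0.2111] tool cm [0.05 0.61 0.2 ] | local [-0.0359  0.05    0.2132] tool y in case deg -0.0 q [ 0.62  0.53 -0.27  1.52  0.15  1.11  0.02] F [-8.4  2.1  3.9] t 18.25
angle 53.86641934259453 0.19413247546207515
```

View pics/s5.png

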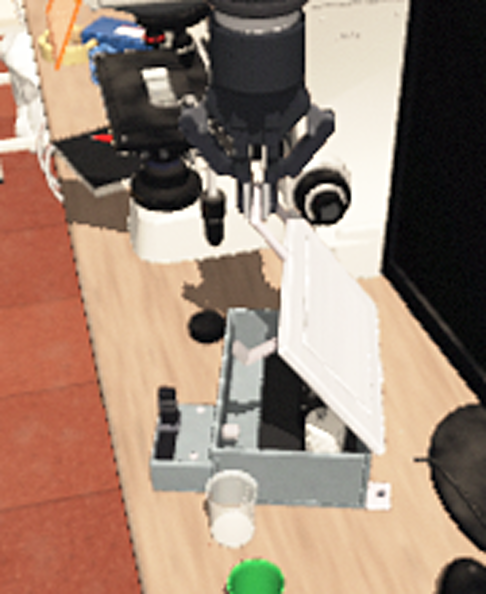

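The lid stands open at about 54°, held at the bar (crop (258,212)). The knob is at the left end, and the beaker at (232,505) and cap at (205,327) are undisturbed. I'll nudge it slightly, ease the side force and check the angle from the lid edge in the picture.

Emit:
drive_tool(
  series=[
    [0,0.15,-0.15,0,1],
    [0,0.1,-0.1,0,1],
    [0,0,0,0,1],
    [0,0,0,0,1],
    [0,0,0,0,1],
  ],
)

```text
t: 18.8
eef_pos: [0.5977, -0.3477, 0.215]
tool_rot: [-0.001, 0.806, 0.592, -0.001]
contact_force: [-6.6, -0.9, 0.7]
gripper_width: 0.096
grasp_force: 44.9
```

Run:
```python
from h import *
im=imaging.read_camera('side')
go([-.0298,.0505,.2111])
z=cv2.resize(im[100:220,230:320,::-1],None,fx=5,fy=5,interpolation=2)
for d,c in((50,(0,0,255)),(55,(0,160,0)),(60,(255,0,0))):
    a=np.radians(d); P=[]
    for y in(.101,-.101):
        dx,dz=-.144,.008; P.append(w([.074+dx*np.cos(a)+dz*np.sin(a),y,.072-dx*np.sin(a)+dz*np.cos(a)]))
    q=((proj('side',np.array(P))-[230,100]+.5)*5).astype(int); cv2.line(z,tuple(map(int,q[0])),tuple(map(int,q[1])),c,1)
cv2.imwrite('pics/s6.png',z)
```

```text
to [-0.0298, 0.0505, 0.2111] tool cm [0.06 0.36 0.39] | local [-0.0334  0.0499  0.215 ] tool y in case deg -0.0 q [ 0.62  0.53 -0.27  1.51  0.15  1.12  0.02] F [-6.7 -0.2  1.7] t 18.85
```

View pics/s6.png

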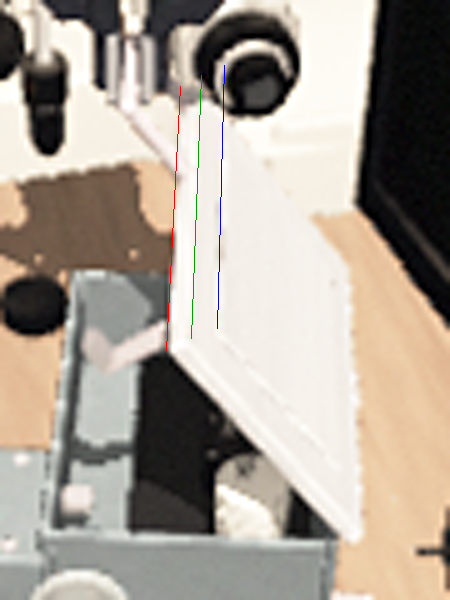

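The lid's upper front edge falls on the green 55° line, with its corner at about (190,338), and the grip is holding. Handing in.

```bash
python3 -c "
from station import hand_in
print(hand_in())"
```

```text
the job is handed in; nothing more can be done
None
```

The gentle tug showed the lid was caught, so I let it down, slid the bolt fully to its left end, then swung the lid up to about 55° and handed in still holding it, with the beaker and dust cap undisturbed.

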